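Set out four reagent containers in order of height

ROBOT

A 6-joint arm with a two-finger parallel gripper is mounted at the origin on the work surface; the furniture and walls round the work are solid. World frame = base frame: x ahead of the robot, y to its left, z up, the work surface at z = 0. Lengths are in m, angles in degrees, forces in N, time in s.
With the tool pointing down it reaches from about 0.25 to 0.725 m from the base axis. Payload 9.7 kg.
Tool frame: the origin (TCP) lies at the very end of the fingers, on their centre line; the grasp point (between the pads) lies 19 mm behind it (bot.hold_point_z is the distance from the TCP to the grasp point, in m); z points along the fingers, y is the line along which they close (so a half turn about z gives the same grasp; the last joint's range is limited). The gripper opens to 85 mm and grips with 20 to 120 N. Pads are 22 mm wide; open, the fingers measure 114 mm over their backs; the gripper's body (76 mm by 85 mm) begins 54 mm behind the grasp point. The pads swing forward as they close: fully open they stand 13 mm farther back than shut.
Start: joints at [67.724, 4.979, 10.078, 95.1, 0, 90], TCP at [0.208, 0.509, 0.231] pointing down, gripper open.
Joint ranges: [-179.16, 179.16], [-48.56, 103.87], [-65.8, 70.77], [-126.05, 130.52], [-82.76, 87.17], [-180, 180]. Speed limits (degrees/s): [127.2, 127.2, 147.25, 180, 180, 180].

INTERFACE

Orientations are given as [roll, pitch, yaw] about the fixed x, y, z axes, in that order (R = Rz(yaw) Ry(pitch) Rx(roll)).
In Python, from workcell import bot gives the robot as it stands.
- The arm moves only by the tool play_rows, never from a script. Its argument "targets" is a list of rows, each an object with "grip": the closure in counts, from 0 (fully open) to 255 (shut); "linear": the shift along the world's x, y, z in cm, a list of three; "delta_rot": the turn, a rotation vector about the world's x, y, z in rad, a list of three. A call has 1 to 10 rows; each row is the pose to reach, as a shift and turn from the pose commanded when the call began; what a row does not reach only later rows make up. A row lasts 1/10 s, in which the tool goes at most 50 mm and 8.59 degrees, less where a joint would pass 70% of its speed; a pose out of reach is approached as far as the arm can. A call with a gripper value outside its range is refused whole. The fingers move at their own pace and stop on an object; "force" is the grip in N (left out, the last holds). Time passes only in rows, so rows that repeat a pose let the fingers close. It gives the time, the measured TCP pose, the force, the opening and the grip force at its end, in the units of the state.
- bot.get_obs(): the state, without advancing time (a new reading comes with each control period).
- bot.camera(name): name is "scene" or "top" or "wrist"; returns a dict with "color" (420x560x3 uint8, red, green, blue), "range_z" (420x560 float32, m along the optical axis (not along the pixel's ray), 0 where there is no reading), "fov_y" (degrees; the focal length in pixels is half the picture's height over the tangent of half this angle, whatever the lens; pixels are square), "cx", "cy" (the principal point, pixels), "world_to_cam" (4x4, takes a point from world to camera coordinates). Camera axes: x right, y up, looking along -z (the intrinsics and any distortion apply to the point x, -y, -z); pixel columns grow to the right and rows downward; lengths in m; the calibration is good to about 2 mm. A picture is of the moment at which its call begins.
- bot.job_done(): hands the job in; it is judged then, once.
Trained networks look in a picture, given as the dict that the camera call returned (one of the last four; its "shot" number tells which), for a name from the list of things; names that differ only in an ending like _2 or _b are one class to them, and where a whole thing is asked for, a point or a joint stands for the part that bears it (a point fixed in the world has none). Each returns a list of dicts, best first, with "conf" (0 to 1); they miss things now and then, are a little off and sometimes report something else, mostly with a low value. They report only what shows in the picture. A call takes as long as a camera call. They do not tell look-alikes from the thing itself.
- bot.search_frame(picture, target): "box" ([left, top, right, bottom] in pixels, round what is visible of it).
- bot.trace(picture, target): "pixels" (420x560 bool, what is visible of it) and "box" ([left, top, right, bottom] in pixels, round what is visible of it).
- bot.pinpoint(picture, target): "pixel" ([column, row] in pixels: a listed point, or the origin of a listed thing).
The state is a dict: "time": time; "q": joint angles; "qd": joint speeds; "joint_efforts": joint torques, N m; "ee_pos": TCP position; "tcp_rot": TCP orientation; "wrist_force": force on the tool from outside, world axes, zero at the start; "torque": the same for the moment, N m; "opening": finger opening in m; "grasp_force": force on a finger pad.
Only numpy, scipy, OpenCV 4.12 (cv2) and the standard library are available. Lean on these libraries where they do the work, as an engineer would, in place of code of your own. Each camera call takes 0.05 s, during which the arm holds its last target. There are 200 camera calls.

TASK

Stand the four loose containers (the white bottle with the green cap, the red-nozzled dropper bottle, the brown vial and the small beaker) on the four discs of the white board, one to a disc and centred on it, in order of height: the tallest on the disc next to the red block, the shortest at the other end. Keep them upright all the time.

Things in the scene. Friction and masses are not known exactly. Their poses are not given: they have to be found in the camera images.
- tall_bottle_mid (a point): round straight-sided white bottle with a broad green screw cap and a paper label, 40 mm across and 95 mm tall with the cap; grip it in its upper half. It is the tallest of the four containers. Point: its centre, 47.5 mm above its foot; z up its axis. Loose; it stands upright on the bench.
- dropper_bottle_mid (a point): white round dropper bottle with a slim red nozzle, 25 mm across and 78 mm tall with the nozzle: second tallest. The cylindrical part of its body reaches up to about 40 mm above its foot. Point: its centre, 39 mm above its foot; z up its axis. Loose, upright.
- brown_vial_mid (a point): brown round vial with a black cap, 30 mm across (cap 25 mm, from 48 mm up) and 62 mm tall with the cap: third tallest. Point: its centre, 31 mm above its foot; z up its axis. Loose, upright.
- small_beaker_mid (a point): small clear empty beaker, open at the top, 41 mm across the rim and 34 mm tall: the shortest. Point: its centre, 17 mm above its foot; z up its axis. Loose, upright, light; grasp it from outside across the rim.
- disc_0: flat blue disc with a dark rim, 52 mm across and under 1 mm thick, set in the board; a place for one container. Origin at its centre, level with the board's top 10 mm above the bench; x runs along the row, away from the robot, z up. Number 0 of 0 to 3 counted along the row from its end nearest the robot, 70 mm from centre to centre.
- disc_1: flat blue disc with a dark rim, 52 mm across and under 1 mm thick, set in the board; a place for one container. Origin at its centre, level with the board's top 10 mm above the bench; x runs along the row, away from the robot, z up. Number 1 of 0 to 3 counted along the row from its end nearest the robot, 70 mm from centre to centre.
- disc_2: flat blue disc with a dark rim, 52 mm across and under 1 mm thick, set in the board; a place for one container. Origin at its centre, level with the board's top 10 mm above the bench; x runs along the row, away from the robot, z up. Number 2 of 0 to 3 counted along the row from its end nearest the robot, 70 mm from centre to centre.
- disc_3: flat blue disc with a dark rim, 52 mm across and under 1 mm thick, set in the board; a place for one container. Origin at its centre, level with the board's top 10 mm above the bench; x runs along the row, away from the robot, z up. Number 3 of 0 to 3 counted along the row from its end nearest the robot, 70 mm from centre to centre.
- red_block: red block, 16 x 50 x 12 mm, fixed on one end of the board (a grey one is on the other end); its centre is 39.5 mm beyond the centre of the end disc. It marks the tall end of the row. The board is white, 310 x 64 x 10 mm. Origin: centre of its underside.
- pipette_stand_a: pale fixed pipette stand to the right of the containers, an obstacle: round foot 148 mm across, upright post and top 337 mm high, with clips that reach out to 100 mm from its axis at heights of 0.19 to 0.22 m; two purple pipettes hang on its right and near sides up to 0.36 m. Origin: centre of its foot on the bench. A second such stand is farther right, and a wall stands behind the bench, about 0.1 m beyond the farthest things.
There are look-alikes about, which are no part of the job. Leave any blue, orange or yellow look-alike of the part that bears dropper_bottle_mid alone.

How it is judged (in metres and radians):
At the end, for the whole second after the job is handed in: Counted from the disc next to the red block: white bottle, dropper bottle, brown vial, beaker, each within 15 mm of its disc's centre, standing upright (within 0.15 rad) on the board, released and at rest (((horizontal distance between red_block and disc_0 below 0.08 m and horizontal distance between tall_bottle_mid and disc_0 below 0.015 m and horizontal distance between dropper_bottle_mid and disc_1 below 0.015 m and horizontal distance between brown_vial_mid and disc_2 below 0.015 m and horizontal distance between small_beaker_mid and disc_3 below 0.015 m) or (horizontal distance between red_block and disc_3 below 0.08 m and horizontal distance between tall_bottle_mid and disc_3 below 0.015 m and horizontal distance between dropper_bottle_mid and disc_2 below 0.015 m and horizontal distance between brown_vial_mid and disc_1 below 0.015 m and horizontal distance between small_beaker_mid and disc_0 below 0.015 m)) and height (world z) of tall_bottle_mid between 0.0535 and 0.0635 m and angle between each of tall_bottle_mid, dropper_bottle_mid, brown_vial_mid, small_beaker_mid's own z axis and vertical below 0.15 rad and contact force between the fingers and tall_bottle below 0.1 N and height (world z) of dropper_bottle_mid between 0.045 and 0.055 m and contact force between the fingers and dropper_bottle below 0.1 N and height (world z) of brown_vial_mid between 0.037 and 0.047 m and contact force between the fingers and brown_vial below 0.1 N and height (world z) of small_beaker_mid between 0.023 and 0.033 m and contact force between the fingers and small_beaker below 0.1 N and linear speed of each of tall_bottle, dropper_bottle, brown_vial, small_beaker below 0.02 m/s); the robot touches nothing.
It fails at once if the white bottle is tipped over (angle between tall_bottle_mid's own z axis and vertical above 0.7 rad).
It fails at once if the dropper bottle is tipped over (angle between dropper_bottle_mid's own z axis and vertical above 0.7 rad).
It fails at once if the brown vial is tipped over (angle between brown_vial_mid's own z axis and vertical above 0.7 rad).
It fails at once if the beaker is tipped over (angle between small_beaker_mid's own z axis and vertical above 0.7 rad).
It also fails if it takes over 90 s, if anything falls off the work surface, if the arm or the gripper's body presses on something with over 40 N, if the wrist force passes 120 N, or if a joint passes its speed limit or range.

## Working session

There is one attempt and no reset: what is moved stays moved. The work goes in short steps, Python scripts to look and compute and a tool call to move; the robot and the scene stay as the last step left them, time stands still between calls to the robot, and variables do not carry over. Pictures are saved under pics/ and viewed, at most 14 in all, crops included, and the job is handed in when it is done.

Besides the shell and the picture viewer there is one more tool, called after "Call:" by a JSON object that holds its "method" and its "body", one argument or row to a line. play_rows: Moves the arm, as the interface text tells. Its arguments: {"type":"object","properties":{"targets":{"type":"array","items":{"type":"object","properties":{"grip":{"type":"number"},"linear":{"type":"array","items":{"type":"number"}},"delta_rot":{"type":"array","items":{"type":"number"}}}}},"force":{"type":"number"}},"required":["targets"]}

```bash
mkdir -p pics; cat > h.py <<'E'
import numpy as np, cv2
from workcell import bot
def shot(n,save=None):
    p=bot.camera(n)
    if save: cv2.imwrite('pics/'+save,p['color'][:,:,::-1])
    return p
def w2p(p,P):
    c=np.array(p['world_to_cam'])@np.append(P,1); f=210/np.tan(np.radians(p['fov_y'])/2)
    return np.array([p['cx']+f*c[0]/-c[2],p['cy']-f*c[1]/-c[2]])
def p2w(p,uv,z=None,d=None):
    f=210/np.tan(np.radians(p['fov_y'])/2); M=np.linalg.inv(np.array(p['world_to_cam']))
    r=np.array([(uv[0]-p['cx'])/f,-(uv[1]-p['cy'])/f,-1.])
    if d is not None: return M[:3,:3]@(r*d)+M[:3,3]
    w=M[:3,:3]@r; return M[:3,3]+w*(z-M[2,3])/w[2]
def cloud(p):
    v,u=np.mgrid[0:420,0:560]; f=210/np.tan(np.radians(p['fov_y'])/2); d=p['range_z']
    M=np.linalg.inv(np.array(p['world_to_cam']))
    return np.stack([(u-p['cx'])/f*d,-(v-p['cy'])/f*d,-d],-1)@M[:3,:3].T+M[:3,3]
Z=dict(tall_bottle_mid=.0475,dropper_bottle_mid=.039,brown_vial_mid=.031,small_beaker_mid=.017,disc_0=.01,disc_3=.01,red_block=.01,pipette_stand_a=0)
E
python3 - <<'E'
from h import *
ps=[shot(n,n+'1.png') for n in ('scene','top')]
for p in ps:
    print(p['cx'],p['cy'],p['fov_y'],[k for k in p])
    print('campos',np.linalg.inv(p['world_to_cam'])[:3,3].round(3))
    for k,z in Z.items():
        for r in bot.pinpoint(p,k)[:5]:
            print(k,round(r['conf'],2),np.round(r['pixel'],1),p2w(p,r['pixel'],z=z).round(3))
print(bot.get_obs())
E
```

```text
276.17905922524193 201.16619379360137 48.4434977640501 ['color', 'range_z', 'fov_y', 'cx', 'cy', 'world_to_cam', 'shot']
campos [0.193 1.04  0.437]
tall_bottle_mid 0.79 [257.3 188.6] [0.603 0.148 0.047]
dropper_bottle_mid 0.81 [225.5 276.1] [0.506 0.488 0.039]
dropper_bottle_mid 0.74 [251.6 253.5] [0.498 0.408 0.039]
dropper_bottle_mid 0.68 [207.9 308.2] [0.49  0.571 0.039]
dropper_bottle_mid 0.67 [267.1 207.8] [0.549 0.221 0.039]
brown_vial_mid 0.87 [304.4 210.7] [0.477 0.19  0.031]
small_beaker_mid 0.48 [339.7 228. ] [0.393 0.215 0.017]
disc_0 0.71 [246.4 238.4] [0.555 0.311 0.01 ]
disc_0 0.66 [277.9 243.7] [0.489 0.309 0.01 ]
disc_0 0.52 [222.  227.9] [0.621 0.288 0.01 ]
disc_0 0.42 [313.3 250.3] [0.418 0.309 0.01 ]
disc_3 0.71 [246.4 238.4] [0.555 0.311 0.01 ]
disc_3 0.66 [277.9 243.7] [0.489 0.309 0.01 ]
disc_3 0.52 [222.  227.9] [0.621 0.288 0.01 ]
disc_3 0.42 [313.3 250.3] [0.418 0.309 0.01 ]
pipette_stand_a 0.29 [255.9 188.2] [0.658 0.038 0.   ]
278.983245557048 211.58484934339273 49.30594957091173 ['color', 'range_z', 'fov_y', 'cx', 'cy', 'world_to_cam', 'shot']
campos [0.26
[... 795 characters left out ...]
.1 269.1] [0.384 0.323 0.01 ]
{'time': 0.9, 'q': array([ 6.77220499e+01,  4.97847241e+00,  1.00784086e+01,  9.51011198e+01,
       -5.21079859e-04,  9.00009601e+01]), 'qd': array([-0.02032053, -0.05270613, -0.02086692, -0.01708752,  0.03198385,
       -0.01353699]), 'joint_efforts': array([ 8.73067220e-04, -5.20092738e+01,  4.64864409e+01,  1.30649805e-03,
       -8.54223640e-05, -3.15159491e-05]), 'ee_pos': array([0.2085018 , 0.50893088, 0.23128999]), 'tcp_rot': array([-1.79998816e+02,  5.21099691e-04,  1.57721090e+02]), 'wrist_force': array([ 0.031743  , -0.44465148,  0.06718839]), 'torque': array([-0.00684591,  0.00599988,  0.0127658 ]), 'grasp_force': 0.0, 'opening': 0.08556037631402594}
```

View pictures.

View pics/scene1.png

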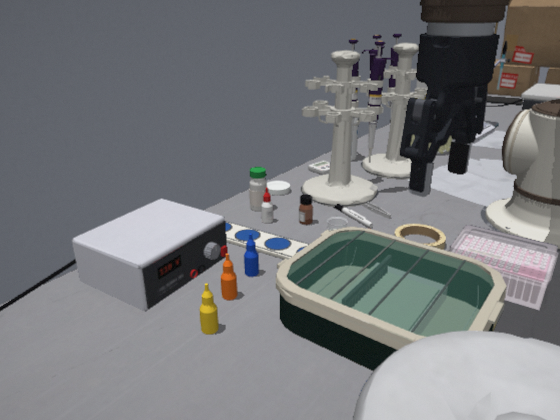

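View pics/top1.png

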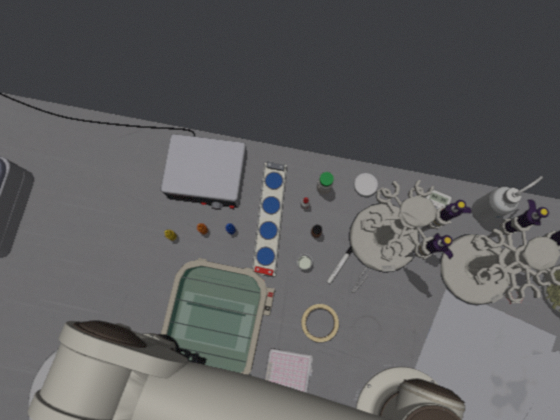

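```bash
python3 - <<'E'
from h import *
p=shot('top'); C=cloud(p); z=C[...,2]
hsv=cv2.cvtColor(p['color'],cv2.COLOR_RGB2HSV)
m=((hsv[...,0]>95)&(hsv[...,0]<130)&(hsv[...,1]>120)).astype(np.uint8); m[:,:245]=0;m[:,295:]=0
n,l,s,c=cv2.connectedComponentsWithStats(m)
D=[]
for i in range(1,n):
    if s[i,4]>60: w=p2w(p,c[i],z=.01);D.append(w);print('disc',c[i].round(1),s[i],w.round(4))
D=np.array(D);print('dir',np.degrees(np.arctan2(*(D[0]-D[-1])[[1,0]])))
print('range0',(p['range_z']==0).mean(),'bench z',np.median(z[300:330,330:345]))
# tall things: clusters >20mm
m=((z>.02)&(p['range_z']>0)).astype(np.uint8)
n,l,s,c=cv2.connectedComponentsWithStats(m)
for i in range(1,n):
    if s[i,4]>15:
        P=C[l==i]; print(c[i].round(0),s[i,4],'lo',P.min(0).round(3),'hi',P.max(0).round(3),'topmean',P[P[:,2]>P[:,2].max()-.006].mean(0).round(4))
m=(C[...,0]>.35)&(C[...,0]<.75)&(C[...,1]>.37)&(C[...,1]<.56)&(z>.04);P=C[m];print('box right edge y',np.percentile(P[:,1],2),'zmax',P[:,2].max(),'xmin',P[:,0].min())
for k in ('small_beaker_mid','brown_vial_mid','dropper_bottle_mid','tall_bottle_mid'):
    for r in bot.trace(p,k)[:4]:
        mm=r['pixels'];P=C[mm]
        print(k,round(r['conf'],2),r['box'],mm.sum(),'med',np.median(P,0).round(3),'zmax',P[:,2].max().round(3),'mid',((P.min(0)+P.max(0))/2).round(3))
cv2.imwrite('pics/crop.png',cv2.resize(p['color'][150:340,230:440,::-1],None,fx=3.2,fy=3.1,interpolation=2))
E
```

```text
disc [273.4 180.1] [266 173  16  15 190] [0.6272 0.287  0.01  ]
disc [270.7 204.8] [263 197  16  16 199] [0.5578 0.2983 0.01  ]
disc [267.9 229.9] [260 222  17  17 206] [0.4887 0.3098 0.01  ]
disc [265.1 255.9] [257 248  17  17 213] [0.4193 0.321  0.01  ]
dir -9.30042291540971
range0 0.004111394557823129 bench z 0.0021385335167776187
[317.  76.] 80854 lo [ 0.473 -0.481  0.02 ] hi [0.944 1.054 0.708] topmean [ 0.6392 -0.0854  0.7041]
[11. 98.] 62 lo [0.893 0.983 0.021] hi [0.91  1.026 0.069] topmean [0.9038 1.0235 0.0667]
[204. 170.] 5233 lo [0.545 0.356 0.02 ] hi [0.792 0.58  0.099] topmean [0.6495 0.4693 0.0946]
[ 11. 199.] 1884 lo [0.46  0.949 0.02 ] hi [0.699 1.02  0.149] topmean [0.6647 0.9597 0.1454]
[275. 165.] 87 lo [0.652 0.258 0.02 ] hi [0.677 0.305 0.028] topmean [0.6655 0.2802 0.0239]
[325. 182.] 280 lo [0.579 0.134 0.02 ] hi [0.615 0.173 0.102] topmean [0.5995 0.1524 0.0973]
[459. 247.] 13569 lo [ 0.228 -0.442  0.02 ] hi [0.558 0.097 0.36 ] topmean [ 0.423  -0.1134  0.3555]
[304. 202.] 84 lo [0.542 0.196 0.02 ] hi [0.564 0.22  0.079] topmean [0.5541 0.2076 0.0772]
[201. 2
[... 1108 characters left out ...]
 0.244 0.611]
brown_vial_mid 0.67 [307.4, 220.9, 323.6, 238.1] 116 med [0.472 0.185 0.06 ] zmax 0.067 mid [0.474 0.184 0.041]
dropper_bottle_mid 0.58 [164.5, 229.9, 176.1, 241.0] 107 med [0.486 0.566 0.043] zmax 1.223 mid [0.389 0.435 0.612]
dropper_bottle_mid 0.57 [197.0, 224.9, 206.2, 233.5] 83 med [0.496 0.482 0.043] zmax 0.082 mid [0.501 0.484 0.049]
dropper_bottle_mid 0.52 [300.8, 200.5, 310.0, 209.7] 101 med [0.55  0.208 0.042] zmax 0.079 mid [0.559 0.206 0.038]
dropper_bottle_mid 0.49 [223.8, 226.3, 232.8, 233.2] 84 med [0.492 0.409 0.045] zmax 1.223 mid [0.386 0.356 0.613]
tall_bottle_mid 0.75 [313.5, 171.1, 333.8, 194.5] 306 med [0.59  0.156 0.091] zmax 1.223 mid [0.448 0.21  0.61 ]
```

View pics/crop.png

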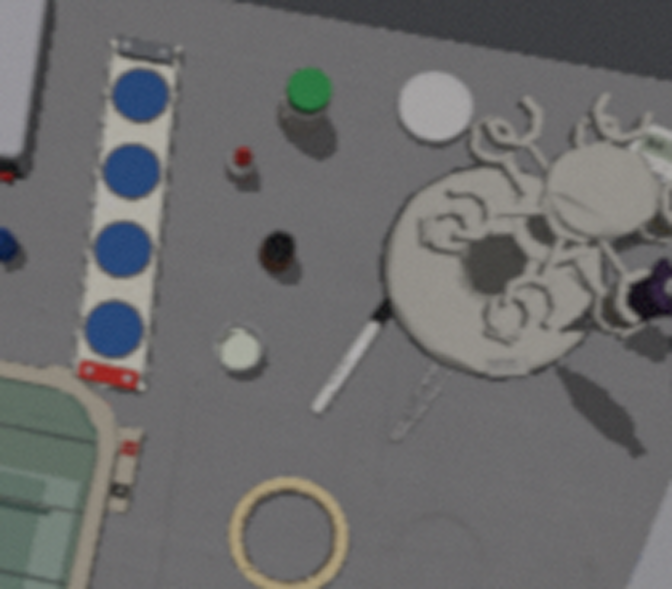

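White bottle (326,180), brown vial (317,231) and beaker (305,260) in the top view are each the only one of their kind. Candidates for the dropper in the scene view are red (267,208), blue (251,254), orange (228,276) and yellow (208,308); I choose the red one. The close crop confirms it. The red block is at the near end (264,271), so white bottle → disc 0 … beaker → disc 3.

I'll place the short ones first, starting with the beaker.

Call:
{"method": "play_rows", "body": {
  "targets": [
    {"grip": 0,"linear": [3,-5,0],"delta_rot": [0,0,0.06]},
    {"grip": 0,"linear": [6,-9,0],"delta_rot": [0,0,0.12]},
    {"grip": 0,"linear": [9,-13.5,0],"delta_rot": [0,0,0.18]},
    {"grip": 0,"linear": [12,-18,0],"delta_rot": [0,0,0.227]},
    {"grip": 0,"linear": [15,-23,-2],"delta_rot": [0,0,0.227]},
    {"grip": 0,"linear": [17.5,-27,-5],"delta_rot": [0,0,0.227]},
    {"grip": 0,"linear": [18.95,-28.85,-8],"delta_rot": [0,0,0.227]},
    {"grip": 0,"linear": [18.95,-28.85,-10],"delta_rot": [0,0,0.227]},
    {"grip": 0,"linear": [18.95,-28.85,-10],"delta_rot": [0,0,0.227]},
    {"grip": 0,"linear": [18.95,-28.85,-10],"delta_rot": [0,0,0.227]}
  ],
  "force": 25
}}

```text
time: 2.15
ee_pos: [0.3978, 0.2204, 0.1317]
tcp_rot: [-180.0, -0.0, 170.7]
wrist_force: [-0.2, 0.1, -0.5]
opening: 0.0855
grasp_force: 0.0
```

```bash
python3 - <<'E'
from h import *
p=shot('wrist','w1.png'); C=cloud(p)
print(bot.get_obs()['ee_pos'])
for k in ('small_beaker_mid','brown_vial_mid'):
    for r in bot.trace(p,k)[:2]:
        P=C[r['pixels']];P=P[(P[:,2]<.3)&(P[:,2]>.01)]
        print(k,r['conf'],r['box'],'lo',P.min(0).round(3),'hi',P.max(0).round(3))
    for r in bot.pinpoint(p,k)[:2]: print(k,r['conf'],p2w(p,r['pixel'],z=Z[k]).round(4))
E
```

```text
[0.39810884 0.22108843 0.1326677 ]
small_beaker_mid 0.39 [233.9, 264.1, 267.3, 329.0] lo [0.33  0.167 0.01 ] hi [0.486 0.231 0.275]
small_beaker_mid 0.68 [0.3939 0.2192 0.017 ]
brown_vial_mid 0.79 [234.4, 265.1, 266.1, 329.1] lo [0.33  0.167 0.01 ] hi [0.487 0.231 0.275]
brown_vial_mid 0.66 [0.477  0.1818 0.031 ]
brown_vial_mid 0.24 [0.4133 0.3136 0.031 ]
```

View pics/w1.png

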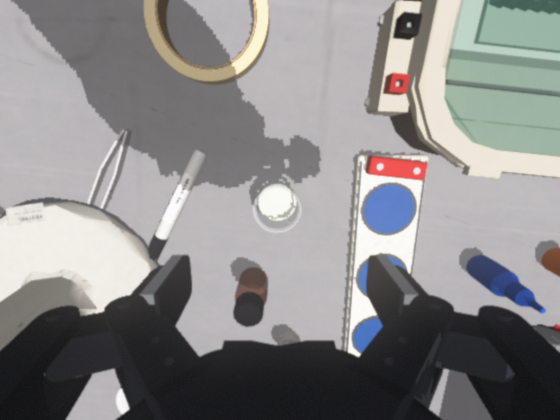

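The wrist view shows the beaker at (277,207), disc 0 at (388,209) beside the red block, and the vial at (250,295).

```bash
python3 - <<'E'
from h import *
p=shot('wrist')
print('rim',p2w(p,(277,209),z=.034),'base',p2w(p,(276,202),z=.003))
hsv=cv2.cvtColor(p['color'],cv2.COLOR_RGB2HSV)
m=((hsv[...,0]>95)&(hsv[...,0]<130)&(hsv[...,1]>120)).astype(np.uint8)
n,l,s,c=cv2.connectedComponentsWithStats(m)
for i in range(1,n):
    if s[i,4]>300: print(s[i],c[i].round(1),p2w(p,c[i],z=.01).round(4))
C=cloud(p); print('basin z', C[40:130,440:520,2].max(), C[100:160,430:480].reshape(-1,3)[::300].round(3))
E
```

```text
rim [0.39736767 0.22015335 0.034     ] base [0.39894795 0.21879859 0.003     ]
[ 364  186   47   45 1698] [386.9 208.1] [0.4195 0.3207 0.01  ]
[ 486  264   56   48 1031] [508.3 287.1] [0.5226 0.4372 0.01  ]
[352 318  31  34 640] [366.  332.6] [0.5538 0.2904 0.01  ]
basin z 0.2756426692104607 [[0.33  0.328 0.081]
 [0.334 0.328 0.08 ]
 [0.337 0.328 0.081]
 [0.341 0.328 0.08 ]
 [0.344 0.328 0.081]
 [0.348 0.328 0.079]
 [0.352 0.328 0.079]
 [0.357 0.331 0.074]
 [0.362 0.336 0.064]
 [0.377 0.367 0.   ]]
```

Call:
{"method": "play_rows", "body": {
  "targets": [
    {"grip": 0,"linear": [0,0,-4],"delta_rot": [0,0,0]},
    {"grip": 0,"linear": [0,0,-8],"delta_rot": [0,0,0]},
    {"grip": 0,"linear": [0,0,-11],"delta_rot": [0,0,0]},
    {"grip": 0,"linear": [0,0,-12.6],"delta_rot": [0,0,0]},
    {"grip": 0,"linear": [0,0,-12.6],"delta_rot": [0,0,0]},
    {"grip": 170,"linear": [0,0,-12.6],"delta_rot": [0,0,0]},
    {"grip": 170,"linear": [0,0,-12.6],"delta_rot": [0,0,0]},
    {"grip": 170,"linear": [0,0,-12.6],"delta_rot": [0,0,0]},
    {"grip": 170,"linear": [0,0,-12.6],"delta_rot": [0,0,0]},
    {"grip": 170,"linear": [0,0,-12.6],"delta_rot": [0,0,0]}
  ],
  "force": 20
}}

```text
time: 3.45
ee_pos: [0.3987, 0.2208, 0.0065]
tcp_rot: [179.9, 0.1, 170.7]
wrist_force: [-1.4, -0.9, 5.5]
opening: 0.0397
grasp_force: 19.6
```

Call:
{"method": "play_rows", "body": {
  "targets": [
    {"grip": 170,"linear": [0,0,2],"delta_rot": [0,0,0]},
    {"grip": 170,"linear": [0,0,6],"delta_rot": [0,0,0]},
    {"grip": 170,"linear": [0,0,10],"delta_rot": [0,0,0]},
    {"grip": 170,"linear": [2.5,0.5,13],"delta_rot": [0,0,0]},
    {"grip": 170,"linear": [6,2,13],"delta_rot": [0,0,0]},
    {"grip": 170,"linear": [10,3.5,13],"delta_rot": [0,0,0]},
    {"grip": 170,"linear": [14,5,13],"delta_rot": [0,0,0]},
    {"grip": 170,"linear": [18,6,12],"delta_rot": [0,0,0]},
    {"grip": 170,"linear": [21.5,6.65,9],"delta_rot": [0,0,0]},
    {"grip": 170,"linear": [22.9,6.65,7],"delta_rot": [0,0,0]}
  ]
}}

```text
time: 4.45
ee_pos: [0.6292, 0.2873, 0.0727]
tcp_rot: [-180.0, -0.0, 170.7]
wrist_force: [-0.6, -0.3, -1.4]
opening: 0.0398
grasp_force: 20.4
```

```bash
python3 - <<'E'
from h import *
p=shot('wrist','w2.png')
print(bot.get_obs()['ee_pos'],bot.get_obs()['opening'])
s=shot('scene');cv2.imwrite('pics/s2.png',cv2.resize(s['color'][120:330,160:380,::-1],None,fx=2.8,fy=2.8))
E
```

```text
[0.62851759 0.28624655 0.06878996] 0.03922238834199764
```

View pics/s2.png

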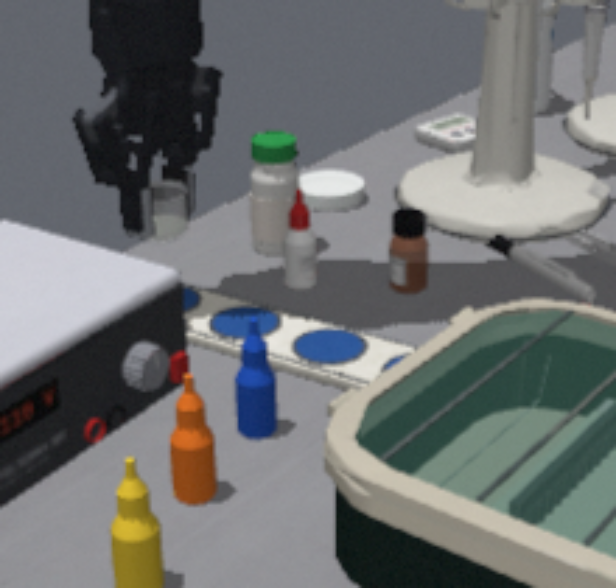

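The beaker is held upright at (167,208) in the crop. Lowering.

Call:
{"method": "play_rows", "body": {
  "targets": [
    {"grip": 170,"linear": [0,0,-2],"delta_rot": [0,0,0]},
    {"grip": 170,"linear": [0,0,-4],"delta_rot": [0,0,0]},
    {"grip": 170,"linear": [0,0,-5],"delta_rot": [0,0,0]},
    {"grip": 170,"linear": [0,0,-5.3],"delta_rot": [0,0,0]},
    {"grip": 170,"linear": [0,0,-5.3],"delta_rot": [0,0,0]},
    {"grip": 170,"linear": [0,0,-5.3],"delta_rot": [0,0,0]}
  ]
}}

```text
time: 5.15
ee_pos: [0.6274, 0.2872, 0.0239]
tcp_rot: [179.9, 0.1, 170.7]
wrist_force: [-0.5, -0.4, 0.1]
opening: 0.0391
grasp_force: 20.4
```

```bash
python3 - <<'E'
from h import *
for i in range(4):
    bot.camera('wrist');o=bot.get_obs();print(o['ee_pos'].round(4),o['wrist_force'].round(1))
E
```

```text
[0.6274 0.2872 0.0238] [-0.3  0.1 -0.2]
[0.6274 0.2872 0.0236] [-0.1 -0.4 -0.8]
[0.6274 0.2872 0.0234] [-0.6 -0.  -0.3]
[0.6273 0.2871 0.0231] [-0.8  0.4 -0.7]
```

Call:
{"method": "play_rows", "body": {
  "targets": [
    {"grip": 170,"linear": [0,0,-0.3],"delta_rot": [0,0,0]},
    {"grip": 170,"linear": [0,0,-0.6],"delta_rot": [0,0,0]},
    {"grip": 170,"linear": [0,0,-0.65],"delta_rot": [0,0,0]},
    {"grip": 170,"linear": [0,0,-0.65],"delta_rot": [0,0,0]},
    {"grip": 75,"linear": [0,0,-0.65],"delta_rot": [0,0,0]},
    {"grip": 75,"linear": [0,0,-0.65],"delta_rot": [0,0,0]},
    {"grip": 75,"linear": [0,0,-0.65],"delta_rot": [0,0,0]},
    {"grip": 75,"linear": [0,0,-0.65],"delta_rot": [0,0,0]}
  ]
}}

```text
time: 6.15
ee_pos: [0.6269, 0.2869, 0.0155]
tcp_rot: [-180.0, -0.0, 170.7]
wrist_force: [-0.0, -0.4, -0.0]
opening: 0.0598
grasp_force: 0.0
```

Call:
{"method": "play_rows", "body": {
  "targets": [
    {"grip": 75,"linear": [0,0,3],"delta_rot": [0,0,0]},
    {"grip": 75,"linear": [0,0,7.5],"delta_rot": [0,0,0]},
    {"grip": 60,"linear": [0,0,12],"delta_rot": [0,0,0]},
    {"grip": 30,"linear": [-3,-2,14],"delta_rot": [0,0,0]},
    {"grip": 0,"linear": [-7,-4.7,14],"delta_rot": [0,0,0]},
    {"grip": 0,"linear": [-11,-7.4,14],"delta_rot": [0,0,0]},
    {"grip": 0,"linear": [-14,-9.4,14],"delta_rot": [0,0,0]},
    {"grip": 0,"linear": [-15.25,-10.3,12],"delta_rot": [0,0,0]},
    {"grip": 0,"linear": [-15.25,-10.3,10],"delta_rot": [0,0,0]},
    {"grip": 0,"linear": [-15.25,-10.3,10],"delta_rot": [0,0,0]}
  ]
}}

```text
time: 7.15
ee_pos: [0.4731, 0.1833, 0.1139]
tcp_rot: [-179.9, -0.1, 170.7]
wrist_force: [-0.6, 0.5, -0.5]
opening: 0.0857
grasp_force: 0.0
```

```bash
python3 - <<'E'
from h import *
p=shot('wrist','w3.png'); C=cloud(p); print(bot.get_obs()['ee_pos'])
m=(C[...,2]>.045)&(C[...,2]<.07)&(np.hypot(C[...,0]-.4745,C[...,1]-.184)<.03)
P=C[m];print(m.sum(),P.min(0).round(4),P.max(0).round(4),P.mean(0).round(4))
t=shot('top');C=cloud(t)
m=(C[...,2]>.02)&(C[...,2]<.06)&(np.hypot(C[...,0]-.627,C[...,1]-.287)<.03)
P=C[m];print('beaker',m.sum(),P.min(0).round(4),P.max(0).round(4))
cv2.imwrite('pics/t3.png',cv2.resize(np.vstack([t['color'][150:290,230:430],p['color'][200:,150:350]])[...,::-1],None,fx=1.66,fy=1.66))
E
```

```text
[0.47385477 0.18367428 0.11524232]
1074 [0.4621 0.1688 0.0457] [0.4877 0.1937 0.0642] [0.4729 0.1814 0.0604]
beaker 120 [0.6059 0.2684 0.02  ] [0.6461 0.3068 0.0481]
```

View pics/t3.png

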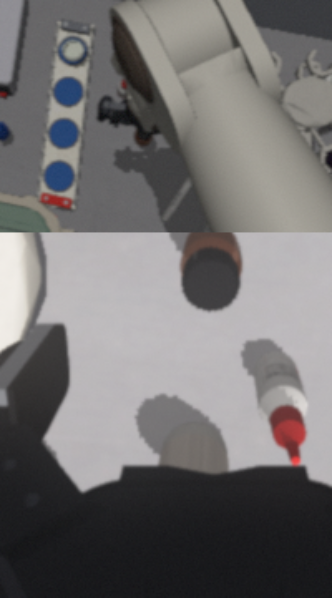

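The top view (72,50) shows the beaker centred on disc 3. The vial is under the gripper; now grasping it.

Call:
{"method": "play_rows", "body": {
  "targets": [
    {"grip": 0,"linear": [0,-0.1,-3],"delta_rot": [0,0,0]},
    {"grip": 0,"linear": [0,-0.1,-6.5],"delta_rot": [0,0,0]},
    {"grip": 0,"linear": [0,-0.1,-9.5],"delta_rot": [0,0,0]},
    {"grip": 0,"linear": [0,-0.1,-10.6],"delta_rot": [0,0,0]},
    {"grip": 0,"linear": [0,-0.1,-10.6],"delta_rot": [0,0,0]},
    {"grip": 200,"linear": [0,-0.1,-10.6],"delta_rot": [0,0,0]},
    {"grip": 200,"linear": [0,-0.1,-10.6],"delta_rot": [0,0,0]},
    {"grip": 200,"linear": [0,-0.1,-10.6],"delta_rot": [0,0,0]},
    {"grip": 200,"linear": [0,-0.1,-10.6],"delta_rot": [0,0,0]},
    {"grip": 200,"linear": [0,-0.1,-10.6],"delta_rot": [0,0,0]}
  ],
  "force": 30
}}

```text
time: 8.25
ee_pos: [0.475, 0.1831, 0.0109]
tcp_rot: [180.0, 0.1, 170.7]
wrist_force: [-0.7, -1.1, 6.5]
opening: 0.0286
grasp_force: 29.6
```

Call:
{"method": "play_rows", "body": {
  "targets": [
    {"grip": 200,"linear": [0,0,2],"delta_rot": [0,0,0]},
    {"grip": 200,"linear": [0,0,6],"delta_rot": [0,0,0]},
    {"grip": 200,"linear": [0,1,9.5],"delta_rot": [0,0,0]},
    {"grip": 200,"linear": [2,4,11],"delta_rot": [0,0,0]},
    {"grip": 200,"linear": [4.5,7,11],"delta_rot": [0,0,0]},
    {"grip": 200,"linear": [7,10,10],"delta_rot": [0,0,0]},
    {"grip": 200,"linear": [8.33,11.55,8],"delta_rot": [0,0,0]},
    {"grip": 200,"linear": [8.33,11.55,5],"delta_rot": [0,0,0]},
    {"grip": 200,"linear": [8.33,11.55,3],"delta_rot": [0,0,0]},
    {"grip": 200,"linear": [8.33,11.55,2],"delta_rot": [0,0,0]}
  ]
}}

```text
time: 9.25
ee_pos: [0.5568, 0.2981, 0.0274]
tcp_rot: [-179.9, -0.1, 170.7]
wrist_force: [-0.3, 0.1, 0.2]
opening: 0.0284
grasp_force: 29.9
```

Call:
{"method": "play_rows", "body": {
  "targets": [
    {"grip": 200,"linear": [0,0,-0.4],"delta_rot": [0,0,0]},
    {"grip": 200,"linear": [0,0,-0.8],"delta_rot": [0,0,0]},
    {"grip": 200,"linear": [0,0,-0.95],"delta_rot": [0,0,0]},
    {"grip": 200,"linear": [0,0,-0.95],"delta_rot": [0,0,0]},
    {"grip": 200,"linear": [0,0,-0.95],"delta_rot": [0,0,0]},
    {"grip": 110,"linear": [0,0,-0.95],"delta_rot": [0,0,0]},
    {"grip": 110,"linear": [0,0,-0.95],"delta_rot": [0,0,0]},
    {"grip": 110,"linear": [0,0,-0.95],"delta_rot": [0,0,0]},
    {"grip": 110,"linear": [0,0,-0.95],"delta_rot": [0,0,0]}
  ]
}}

```text
time: 10.15
ee_pos: [0.5578, 0.2985, 0.0203]
tcp_rot: [180.0, 0.0, 170.7]
wrist_force: [0.4, -0.1, 0.3]
opening: 0.0489
grasp_force: 0.0
```

Call:
{"method": "play_rows", "body": {
  "targets": [
    {"grip": 110,"linear": [0,0,3],"delta_rot": [0,0,0]},
    {"grip": 110,"linear": [0,0,7],"delta_rot": [0,0,0]},
    {"grip": 80,"linear": [0,0,11],"delta_rot": [0,0,0]},
    {"grip": 40,"linear": [0,-2,13],"delta_rot": [0,0,-0.14]},
    {"grip": 0,"linear": [0,-5,13],"delta_rot": [0,0,-0.28]},
    {"grip": 0,"linear": [-0.4,-8,13],"delta_rot": [0,0,-0.42]},
    {"grip": 0,"linear": [-0.4,-9.1,13],"delta_rot": [0,0,-0.56]},
    {"grip": 0,"linear": [-0.4,-9.1,13],"delta_rot": [0,0,-0.7]},
    {"grip": 0,"linear": [-0.4,-9.1,12],"delta_rot": [0,0,-0.728]},
    {"grip": 0,"linear": [-0.4,-9.1,12],"delta_rot": [0,0,-0.728]}
  ]
}}

```text
time: 11.15
ee_pos: [0.5533, 0.2074, 0.1385]
tcp_rot: [-179.9, -0.0, 129.2]
wrist_force: [-0.6, 0.8, 0.1]
opening: 0.0855
grasp_force: 0.0
```

```bash
python3 - <<'E'
from h import *
p=shot('wrist'); C=cloud(p); o=bot.get_obs();print(o['ee_pos'],o['q'].round(0))
for n,xy,a,b in (('drop',(.554,.2075),.022,.042),('nozzle',(.554,.2075),.05,.09),('tall',(.5975,.1535),.08,.11)):
    m=(C[...,2]>a)&(C[...,2]<b)&(np.hypot(C[...,0]-xy[0],C[...,1]-xy[1])<.03)
    P=C[m];print(n,m.sum(),(P.min(0).round(4),P.max(0).round(4)) if len(P) else '')
t=shot('top')
cv2.imwrite('pics/t4.png',cv2.resize(np.vstack([t['color'][150:290,230:430],p['color'][100:380,100:300],p['color'][100:380,300:500]])[...,::-1],None,fx=.85,fy=.85) if 0 else np.hstack([t['color'][140:420,240:430],p['color'][140:420]])[...,::-1])
E
```

```text
[0.55328999 0.20752618 0.13905174] [21. 10.  5. 86.  0. 71.]
drop 258 (array([0.5414, 0.1938, 0.0221]), array([0.566, 0.218, 0.042]))
nozzle 368 (array([0.5462, 0.1979, 0.0501]), array([0.5616, 0.2136, 0.0801]))
tall 2053 (array([0.5806, 0.1314, 0.0802]), array([0.6173, 0.169 , 0.0974]))
```

View pics/t4.png

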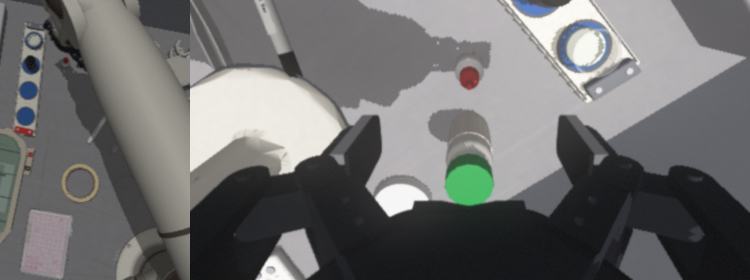

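Disc 2 holds the vial and disc 3 the beaker. The dropper is at (470,72) and the white bottle at (470,160) lies off the gripper's flat side as planned.

Call:
{"method": "play_rows", "body": {
  "targets": [
    {"grip": 0,"linear": [0,-0.1,-3],"delta_rot": [0,0,0]},
    {"grip": 0,"linear": [0,-0.1,-6],"delta_rot": [0,0,0]},
    {"grip": 0,"linear": [0,-0.1,-9],"delta_rot": [0,0,0]},
    {"grip": 0,"linear": [0,-0.1,-11],"delta_rot": [0,0,0]},
    {"grip": 0,"linear": [0,-0.1,-11.5],"delta_rot": [0,0,0]},
    {"grip": 0,"linear": [0,-0.1,-11.8],"delta_rot": [0,0,0]}
  ]
}}

```text
time: 11.85
ee_pos: [0.5537, 0.2067, 0.0222]
tcp_rot: [-180.0, -0.0, 129.1]
wrist_force: [0.4, 0.8, 0.4]
opening: 0.0853
grasp_force: 0.0
```

Call:
{"method": "play_rows", "body": {
  "targets": [
    {"grip": 0,"linear": [0,0,-0.5],"delta_rot": [0,0,0]},
    {"grip": 0,"linear": [0,0,-1],"delta_rot": [0,0,0]},
    {"grip": 0,"linear": [0,0,-1],"delta_rot": [0,0,0]},
    {"grip": 210,"linear": [0,0,-1],"delta_rot": [0,0,0]},
    {"grip": 210,"linear": [0,0,-1],"delta_rot": [0,0,0]},
    {"grip": 210,"linear": [0,0,-1],"delta_rot": [0,0,0]},
    {"grip": 210,"linear": [0,0,-1],"delta_rot": [0,0,0]},
    {"grip": 210,"linear": [0,0,-1],"delta_rot": [0,0,0]}
  ],
  "force": 25
}}

```text
time: 12.65
ee_pos: [0.554, 0.2065, 0.0126]
tcp_rot: [180.0, 0.0, 129.0]
wrist_force: [0.4, -0.4, 0.8]
opening: 0.0243
grasp_force: 24.8
```

Call:
{"method": "play_rows", "body": {
  "targets": [
    {"grip": 210,"linear": [0,0,2],"delta_rot": [0,0,0]},
    {"grip": 210,"linear": [0,0,6],"delta_rot": [0,0,0]},
    {"grip": 210,"linear": [0,0,10],"delta_rot": [0,0,0]},
    {"grip": 210,"linear": [-1,1.5,12],"delta_rot": [0,0,0.12]},
    {"grip": 210,"linear": [-2.5,4,12],"delta_rot": [0,0,0.25]},
    {"grip": 210,"linear": [-4,6.5,12],"delta_rot": [0,0,0.38]},
    {"grip": 210,"linear": [-5.5,9,12],"delta_rot": [0,0,0.51]},
    {"grip": 210,"linear": [-6.53,10.34,11],"delta_rot": [0,0,0.64]},
    {"grip": 210,"linear": [-6.53,10.34,8],"delta_rot": [0,0,0.728]},
    {"grip": 210,"linear": [-6.53,10.34,6],"delta_rot": [0,0,0.728]}
  ]
}}

```text
time: 13.65
ee_pos: [0.4877, 0.3103, 0.0708]
tcp_rot: [-180.0, -0.0, 171.0]
wrist_force: [1.7, -0.2, -0.4]
opening: 0.0243
grasp_force: 24.6
```

Call:
{"method": "play_rows", "body": {
  "targets": [
    {"grip": 210,"linear": [0,0,-2],"delta_rot": [0,0,0]},
    {"grip": 210,"linear": [0,0,-3.8],"delta_rot": [0,0,0]},
    {"grip": 210,"linear": [0,0,-4.6],"delta_rot": [0,0,0]},
    {"grip": 210,"linear": [0,0,-4.9],"delta_rot": [0,0,0]},
    {"grip": 210,"linear": [0,0,-4.95],"delta_rot": [0,0,0]},
    {"grip": 210,"linear": [0,0,-4.95],"delta_rot": [0,0,0]},
    {"grip": 120,"linear": [0,0,-4.95],"delta_rot": [0,0,0]},
    {"grip": 120,"linear": [0,0,-4.95],"delta_rot": [0,0,0]},
    {"grip": 120,"linear": [0,0,-4.95],"delta_rot": [0,0,0]},
    {"grip": 120,"linear": [0,0,-4.95],"delta_rot": [0,0,0]}
  ]
}}

```text
time: 14.65
ee_pos: [0.4886, 0.3099, 0.023]
tcp_rot: [180.0, 0.0, 170.7]
wrist_force: [-0.3, -0.5, -0.3]
opening: 0.0452
grasp_force: 0.0
```

Call:
{"method": "play_rows", "body": {
  "targets": [
    {"grip": 120,"linear": [0,0,3],"delta_rot": [0,0,0]},
    {"grip": 120,"linear": [0,0,7],"delta_rot": [0,0,0]},
    {"grip": 90,"linear": [0,0,11],"delta_rot": [0,0,0]},
    {"grip": 40,"linear": [1.5,-2.5,14],"delta_rot": [0,0,0]},
    {"grip": 0,"linear": [4,-6,14],"delta_rot": [0,0,0]},
    {"grip": 0,"linear": [6.5,-9.5,14],"delta_rot": [0,0,0]},
    {"grip": 0,"linear": [9,-13,14],"delta_rot": [0,0,0]},
    {"grip": 0,"linear": [10.95,-15.8,14],"delta_rot": [0,0,0]},
    {"grip": 0,"linear": [10.95,-15.8,13],"delta_rot": [0,0,0]},
    {"grip": 0,"linear": [10.95,-15.8,13],"delta_rot": [0,0,0]}
  ]
}}

```text
time: 15.65
ee_pos: [0.5977, 0.1511, 0.1512]
tcp_rot: [-180.0, -0.1, 170.6]
wrist_force: [0.5, 0.7, 0.2]
opening: 0.0856
grasp_force: 0.0
```

```bash
python3 - <<'E'
from h import *
p=shot('wrist'); C=cloud(p); o=bot.get_obs();print(o['ee_pos'])
m=(C[...,2]>.08)&(C[...,2]<.105)&(np.hypot(C[...,0]-.598,C[...,1]-.152)<.03)
P=C[m];print(m.sum(),(P.min(0).round(4),P.max(0).round(4)) if len(P) else '')
t=shot('top')
cv2.imwrite('pics/t5.png',np.hstack([t['color'][140:420,240:430],p['color'][140:420]])[...,::-1])
E
```

```text
[0.59738804 0.15190332 0.15192726]
2072 (array([0.5805, 0.1323, 0.0805]), array([0.6168, 0.1682, 0.0976]))
```

View pics/t5.png

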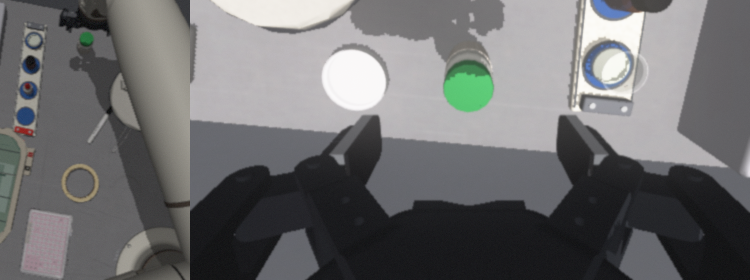

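Three are placed on discs 1–3; the green cap (468,85) is centred between the fingers.

Call:
{"method": "play_rows", "body": {
  "targets": [
    {"grip": 0,"linear": [0,-0.05,-3],"delta_rot": [0,0,0]},
    {"grip": 0,"linear": [0,-0.05,-6.5],"delta_rot": [0,0,0]},
    {"grip": 0,"linear": [0,-0.05,-9.5],"delta_rot": [0,0,0]},
    {"grip": 0,"linear": [0,-0.05,-11.1],"delta_rot": [0,0,0]},
    {"grip": 0,"linear": [0,-0.05,-11.1],"delta_rot": [0,0,0]},
    {"grip": 180,"linear": [0,-0.05,-11.1],"delta_rot": [0,0,0]},
    {"grip": 180,"linear": [0,-0.05,-11.1],"delta_rot": [0,0,0]},
    {"grip": 180,"linear": [0,-0.05,-11.1],"delta_rot": [0,0,0]},
    {"grip": 180,"linear": [0,-0.05,-11.1],"delta_rot": [0,0,0]},
    {"grip": 180,"linear": [0,-0.05,-11.1],"delta_rot": [0,0,0]}
  ],
  "force": 40
}}

```text
time: 16.75
ee_pos: [0.5989, 0.1515, 0.0436]
tcp_rot: [179.9, 0.1, 170.7]
wrist_force: [-0.9, -1.1, 5.3]
opening: 0.0387
grasp_force: 39.9
```

Call:
{"method": "play_rows", "body": {
  "targets": [
    {"grip": 180,"linear": [0,0,2],"delta_rot": [0,0,0]},
    {"grip": 180,"linear": [0,0,6],"delta_rot": [0,0,0]},
    {"grip": 180,"linear": [0,0,10],"delta_rot": [0,0,0]},
    {"grip": 180,"linear": [-1.8,1.7,12],"delta_rot": [0,0,0]},
    {"grip": 180,"linear": [-5,4.5,12],"delta_rot": [0,0,0]},
    {"grip": 180,"linear": [-8.5,8,12],"delta_rot": [0,0,0]},
    {"grip": 180,"linear": [-12,11.4,12],"delta_rot": [0,0,0]},
    {"grip": 180,"linear": [-15,14.3,12],"delta_rot": [0,0,0]},
    {"grip": 180,"linear": [-17.2,16.3,12],"delta_rot": [0,0,0]},
    {"grip": 180,"linear": [-17.87,16.97,11],"delta_rot": [0,0,0]}
  ]
}}

```text
time: 17.75
ee_pos: [0.418, 0.3231, 0.1536]
tcp_rot: [179.9, 0.1, 170.9]
wrist_force: [1.0, 0.3, -1.2]
opening: 0.0383
grasp_force: 40.7
```

Call:
{"method": "play_rows", "body": {
  "targets": [
    {"grip": 180,"linear": [0,0,-1.5],"delta_rot": [0,0,0]},
    {"grip": 180,"linear": [0,0,-4],"delta_rot": [0,0,0]},
    {"grip": 180,"linear": [0,0,-6.5],"delta_rot": [0,0,0]},
    {"grip": 180,"linear": [0,0,-8.5],"delta_rot": [0,0,0]},
    {"grip": 180,"linear": [0,0,-9.3],"delta_rot": [0,0,0]},
    {"grip": 180,"linear": [0,0,-9.3],"delta_rot": [0,0,0]}
  ]
}}

```text
time: 18.35
ee_pos: [0.4192, 0.3197, 0.0571]
tcp_rot: [-179.9, -0.1, 170.7]
wrist_force: [0.2, -0.4, -1.0]
opening: 0.0384
grasp_force: 40.7
```

```bash
python3 - <<'E'
from h import *
s=shot('scene');o=bot.get_obs();print(o['ee_pos'],o['wrist_force'].round(1),o['opening'])
cv2.imwrite('pics/s6.png',cv2.resize(s['color'][120:330,160:380,::-1],None,fx=2.8,fy=2.8))
E
```

```text
[0.41965521 0.32031686 0.05845869] [-0.5 -0.6 -2. ] 0.0387807430358453
```

View pics/s6.png

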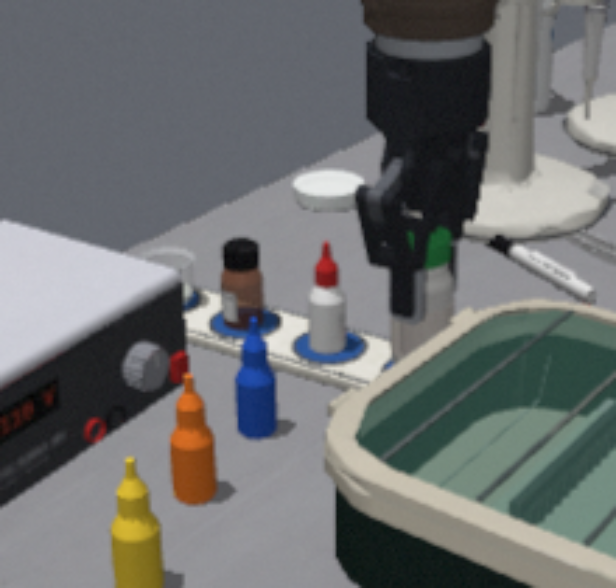

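The vial (242,285), dropper (327,305) and beaker stand on their discs; the bottle hangs upright above disc 0.

Call:
{"method": "play_rows", "body": {
  "targets": [
    {"grip": 180,"linear": [0,0,-0.3],"delta_rot": [0,0,0]},
    {"grip": 180,"linear": [0,0,-0.55],"delta_rot": [0,0,0]},
    {"grip": 180,"linear": [0,0,-0.65],"delta_rot": [0,0,0]},
    {"grip": 180,"linear": [0,0,-0.65],"delta_rot": [0,0,0]},
    {"grip": 180,"linear": [0,0,-0.65],"delta_rot": [0,0,0]},
    {"grip": 80,"linear": [0,0,-0.65],"delta_rot": [0,0,0]},
    {"grip": 80,"linear": [0,0,-0.65],"delta_rot": [0,0,0]},
    {"grip": 80,"linear": [0,0,-0.65],"delta_rot": [0,0,0]},
    {"grip": 80,"linear": [0,0,-0.65],"delta_rot": [0,0,0]}
  ]
}}

```text
time: 19.3
ee_pos: [0.4192, 0.321, 0.0522]
tcp_rot: [-180.0, -0.0, 170.7]
wrist_force: [-0.5, -1.0, -0.9]
opening: 0.0586
grasp_force: 0.0
```

Call:
{"method": "play_rows", "body": {
  "targets": [
    {"grip": 80,"linear": [0,0,2],"delta_rot": [0,0,0]},
    {"grip": 80,"linear": [0,0,5],"delta_rot": [0,0,0]},
    {"grip": 80,"linear": [0,0,9],"delta_rot": [0,0,0]},
    {"grip": 80,"linear": [0,0,13],"delta_rot": [0,0,0]},
    {"grip": 80,"linear": [-2,-2,16],"delta_rot": [0,0,0]},
    {"grip": 80,"linear": [-5,-5,16],"delta_rot": [0,0,0]},
    {"grip": 80,"linear": [-7,-9,16],"delta_rot": [0,0,0]},
    {"grip": 80,"linear": [-7,-12,16],"delta_rot": [0,0,0]},
    {"grip": 80,"linear": [-7,-12,16],"delta_rot": [0,0,0]},
    {"grip": 80,"linear": [-7,-12,16],"delta_rot": [0,0,0]}
  ]
}}

```text
time: 20.3
ee_pos: [0.3495, 0.2009, 0.2126]
tcp_rot: [179.9, 0.0, 170.6]
wrist_force: [0.0, -0.1, 0.3]
opening: 0.0587
grasp_force: 0.0
```

```bash
python3 - <<'E'
from h import *
t=shot('top');C=cloud(t)
for n,d,h in (('tall',(.4193,.321),.105),('drop',(.4885,.3098),.088),('vial',(.5578,.2985),.072),('beaker',(.6272,.287),.044)):
    m=(C[...,2]>h-.008)&(C[...,2]<h+.01)&(np.hypot(C[...,0]-d[0],C[...,1]-d[1])<.035)
    P=C[m];print(n,m.sum(),((P.min(0)+P.max(0))/2-[*d,h]).round(4),P[:,2].max().round(3)) if len(P) else print(n,'none')
s=shot('scene');print(bot.get_obs()['wrist_force'],bot.get_obs()['qd'].round(1))
cv2.imwrite('pics/s7.png',np.hstack([cv2.resize(s['color'][150:270,200:340],None,fx=2.9,fy=2.9),cv2.resize(t['color'][150:300,200:360],None,fx=2.32,fy=2.32)])[...,::-1])
E
```

```text
tall 173 [0.0004 0.0017 0.0002] 0.113
drop 4 [0.0001 0.0012 0.0003] 0.092
vial 76 [ 0.0003  0.0016 -0.0007] 0.078
beaker 54 [-0.0021  0.0005 -0.0009] 0.05
[ 0.0305277   0.06326858 -1.02124917] [ 0.5  0.6  0.2  0.1 -0.1 -0.1]
```

View pics/s7.png

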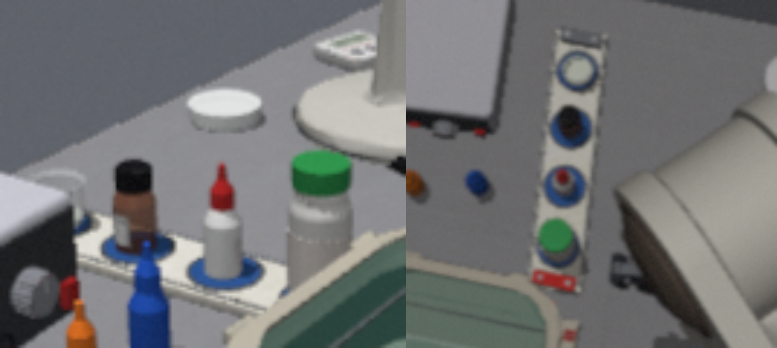

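All four stand upright within about 3 mm of their disc centres: bottle (555,240) by the red block, dropper (563,183), vial (570,122), beaker (577,70). Handing in.

```bash
python3 -c "
from workcell import bot
print(bot.job_done())"
```

```text
the job is handed in; nothing more can be done
None
```

All four containers stand upright on their discs in height order (white bottle next to the red block, then dropper, vial and beaker), each about 2 mm from centre by the top camera, and the job is handed in; the hand-in call returned no verdict.

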